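# Clamp a microscope relay-lens barrel in the V-cradle

### The arm

A 6-joint arm with a two-finger parallel gripper is mounted at the origin on the work surface. World frame = base frame: x ahead of the robot, y to its left, z up, the work surface at z = 0. Lengths are in m, angles in rad, forces in N, time in s.
With the tool pointing down it reaches from about 0.3 to 0.775 m from the base axis. Payload 14.6 kg.
Tool frame: the origin (TCP) lies midway between the tips of the shut fingers; the grasp point (between the pads) lies robot.pinch_z behind it (robot.pinch_z is the distance from the TCP to the grasp point, in m); z points along the fingers, y is the line along which they close (so a half turn about z gives the same grasp; the last joint's range is limited). The gripper opens to 94 mm and grips with 3 to 60 N. Pads are 16 mm wide; open, the fingers measure 119 mm over their backs; the gripper's body (75 mm by 177 mm) begins 78 mm behind the grasp point.
Start: joints at [1.075, 0.3, 1.521, -0, 1.321, -0.067], TCP at [0.229, 0.5, 0.205] pointing down, gripper open.
Joint ranges: [-3.03, 3.03], [-0.79, 2.21], [0.23, 2.52], [-1.04, 4.18], [0, 3.07], [-2.55, 2.55]. Speed limits (rad/s): [2.22, 2.22, 2.57, 3.14, 3.14, 3.14].

### API

Orientations are given as a unit quaternion [w, x, y, z].
In Python, from cell import robot gives the robot as it stands.
- The arm moves only by the tool servo_tool, never from a script. Its argument "plan" is a list of rows, each a list of 3 entries, a list of its own where there are three numbers: the shift along the tool's x, y, z in m, then the turn, a rotation vector about the tool's x, y, z in rad, then the finger opening in m, from 0 to 0.094. A call has 1 to 8 rows; each row is the pose to reach, as a shift and turn from the pose commanded when the call began, along the tool's axes at that moment; what a row does not reach only later rows make up. A row lasts 1/8 s, in which the tool goes at most 62.5 mm and 10.7 degrees, less where a joint would pass 70% of its speed; a pose out of reach is approached as far as the arm can. A call with a gripper value outside its range is refused whole. The fingers move at their own pace and stop on an object; the grip force is fixed at half the most. Time passes only in rows, so rows that repeat a pose let the fingers close. It gives the time, the measured TCP pose, the force, the opening and the grip force at its end, in the units of the state.
- robot.get_obs(): the state, without advancing time (a new reading comes with each control period).
- robot.snapshot(name): name is "scene" or "top" or "wrist"; returns (picture, depth): 400x640x3 uint8, red, green, blue; 400x640 float32, m along the optical axis (not along the pixel's ray), 0 where there is no reading.
- robot.camera_params(name): a dict with "K" (3x3 intrinsics, pixels), "distortion" ([k1, k2, p1, p2, k3] as OpenCV has them; the pictures are not rectified), "rvec" (rotation vector, rad) and "tvec" (3), from world to camera coordinates, as OpenCV has them; the wrist camera has in their place "T_tool_cam" (4x4, takes a point from camera to tool coordinates, whose origin is the TCP and whose axes are the flange's). Camera axes: x right, y down, z forward; pixel columns grow to the right and rows downward; lengths in m; the calibration is good to about 2 mm. A picture is of the moment at which its call begins: read the wrist's pose just before it. camera_params takes no time and is no camera call.
- robot.close_job(): hands the job in; it is judged then, once.
The state is a dict: "clock": time; "joint_positions": joint angles; "joint_vel": joint speeds; "effort": joint torques, N m; "position": TCP position; "ee_rot": TCP orientation; "force": force on the tool from outside, world axes, zero at the start; "moment": the same for the moment, N m; "opening": opening from 0.0 (shut) to 1.0 (fully open); "grip_force": force on a finger pad.
Only numpy, scipy, OpenCV 4.12 (cv2) and the standard library are available. Lean on these libraries where they do the work, as an engineer would, in place of code of your own. Each camera call takes 0.05 s, during which the arm holds its last target. There are 200 camera calls.

### The job

Take the flanged relay-lens barrel from the tray, lay it gently in the two Vs of the cradle and push it along until its flange is firmly home against the cradle's end face, keeping it pressed there for a moment. Then swing the strap over the barrel and press it down until it snaps under its spring catch, so that the barrel stays clamped with its flange still home. Never press the flange home or press on the strap with more than about 15 N, and leave the plain tube and everything else on the bench where it is.

Things in the scene. Friction and masses are not known exactly. Their poses are not given: they have to be found in the camera images.
- relay_barrel: Dark metal relay-lens barrel, 0.25 to 0.42 kg: tube 36 mm in diameter, 130 mm long, with a flange 50 mm in diameter, 12 mm thick, at one end. Origin on the tube's axis midway along the tube (65 mm from the flange's inner shoulder, 77 mm from its outer face). x axis along the tube from flange to plain end; y and z roll with it. Starts level in one bay of the tray, axis 36 mm above the bench
- barrel_shoulder (a point): Point on the barrel's axis in the plane of the flange's inner shoulder (the ring face turned to the tube); axes as the barrel's
- plain_tube: Tube of the same metal and diameter (36 mm), 110 mm long, without a flange, in the tray's other bay: not to be moved. Origin on its axis, midway
- tray: Fixed grey tray 200 x 190 mm, rim 14 mm high, floor 4 mm. Two bays, 42 mm either side of its centre along its y axis; in each a tube lies along the tray's x (flange end to -x) on two ribs 18 mm high, 10 mm thick, 90 mm apart, with horns 10 mm higher on either side of the tube. Between the ribs the tube is free on both sides, 48 mm to the next tube. Origin under its centre, z up
- cradle: Fixed aluminium V-cradle: base plate 140 x 92 x 12 mm with two V saddles (90 degree Vs along its x axis, open upwards), at x = -59 to -37 and +37 to +59 mm, 68 mm wide, 40.5 mm high; V mouths 40 mm wide. Between them a 74 mm gap, free down to the plate. The flange goes outside the -x saddle, on whose outer end face (x = -59 mm) it bears. Origin under the plate's centre, z up
- cradle_seat (a point): Point on the V axis (axis of a seated 36 mm tube, 46 mm above the bench) in the plane of the end face at cradle x = -59 mm; axes as the cradle's. The barrel's shoulder point comes here when home. A tube slid along the Vs drags with about 2 to 5 N
- strap (a joint): Clamp strap's angle, rad: 0 = closed, level over the barrel; grows as it swings up and back; 1.6 to 2.1 at the start (1.57 = upright, more = leaning away). Steel bar 15 mm wide, 5 mm thick; a light hinge friction holds it where left. A sprung pad under it, 32 mm from the hinge, meets the barrel at about 0.12 rad, pushes with up to 7 N when closed. Hard stop at -0.018 rad
- strap_hinge (a point): Point on the strap's hinge pin, mid width: cradle x = +48, y = +32 mm, 76 mm above the bench. The pin lies along the cradle's x; the strap closes towards -y. Its hinge tower stands on the +x saddle at y = +26 to +38 mm, 82 mm high
- strap_end (a point): Middle of the strap's free end, 69 mm from the hinge, on its upper (when closed) or outer (when open) face
- catch (a joint): Spring catch's angle, rad: 0 at rest, grows as its hook (92 mm high, over the +x saddle at cradle y = -33 mm; lever out to -57 mm) is pushed outwards to about 0.08 by the strap's end, from strap 0.16 rad on; back to 0 when the strap is pressed to about 0 and snaps under. Pressed 45 mm from the hinge that takes 11 N at most, 5 N after the snap. Unlatched, the strap springs back up to about 0.1 rad
- screwdriver: Screwdriver 170 mm lying between tray and cradle, to be left alone
- phone: Telephone 148 x 72 x 8 mm lying behind, to be left alone
- solder_spool: Spool 54 mm in diameter, 38 mm high, to be left alone
- tape_roll: Roll of tape 66 mm in diameter, 18 mm high, to be left alone
- dispenser: Glass dispenser bottle 68 mm in diameter, 92 mm high, to be left alone
- tweezers: Steel tweezers 130 mm, to be left alone
- ring_spanner: Lens-ring spanner 110 x 34 mm, to be left alone

How it is judged:
By the outcome, as a careful person would: the job done as asked, in the order asked, and still so for the second after the job is handed in, with the robot touching nothing.
It also fails if it takes over 72 s, if anything falls off the work surface, if the arm or the gripper's body presses on something with over 40 N, if the wrist force passes 120 N, or if a joint passes its speed limit or range.

## Working session

There is one attempt and no reset: what is moved stays moved. The work goes in short steps, Python scripts to look and compute and a tool call to move; the robot and the scene stay as the last step left them, time stands still between calls to the robot, and variables do not carry over. Pictures are saved under pics/ and viewed, at most 10 in all, crops included, and the job is handed in when it is done.

Besides the shell and the picture viewer there is one more tool, called as name([rows], argument=value, ...), one row to a line, values as JSON. servo_tool: Moves the arm, as the interface text tells. Its arguments: {"type":"object","properties":{"plan":{"type":"array"}},"required":["plan"]}

```bash
mkdir -p pics; cat > h.py <<'E'
import numpy as np, cv2
from cell import robot
from scipy.spatial.transform import Rotation as R
def snap(n,f=None):
    p,d=robot.snapshot(n)
    if f: cv2.imwrite('pics/'+f,p[:,:,::-1])
    return p,d
def campose(n):
    c=robot.camera_params(n);K=np.array(c['K']);D=np.array(c['distortion'])
    if 'rvec' in c:
        Rc=cv2.Rodrigues(np.array(c['rvec'],float))[0].T; t=-Rc@np.array(c['tvec'],float).ravel()
    else:
        o=robot.get_obs();q=o['ee_rot'];Rt=R.from_quat([q[1],q[2],q[3],q[0]]).as_matrix();T=np.array(c['T_tool_cam'])
        Rc=Rt@T[:3,:3];t=Rt@T[:3,3]+np.array(o['position'])
    return K,D,Rc,t
def plane(cp,px,z):
    K,D,Rc,t=cp
    u=cv2.undistortPoints(np.array(px,float).reshape(-1,1,2),K,D)[:,0]
    r=np.c_[u,np.ones(len(u))]@Rc.T
    return t+r*((z-t[2])/r[:,2])[:,None]
def cloud(cp,d):
    K,D,Rc,t=cp
    v,u=np.mgrid[0:d.shape[0],0:d.shape[1]]
    n=cv2.undistortPoints(np.c_[u.ravel(),v.ravel()].astype(float).reshape(-1,1,2),K,D)[:,0]
    P=(np.c_[n,np.ones(len(n))]*d.reshape(-1,1))@Rc.T+t
    P[d.ravel()==0]=np.nan
    return P.reshape(*d.shape,3)
E
python3 - <<'E'
from h import *
cp=campose('top');p,d=snap('top','top.png');np.savez('top.npz',p=p,d=d)
cs=campose('scene');p2,d2=snap('scene','scene.png');np.savez('scene.npz',p=p2,d=d2)
print(cp[3],cs[3],robot.pinch_z,cp[0][0]); o=robot.get_obs();print({k:np.round(v,3) for k,v in o.items()})
print(plane(cp,[[0,0],[639,0],[0,399],[639,399],[320,200]],0).round(3))
E
```

```text
[0.36740375 0.05273496 0.97564279] [ 1.02356012 -0.69603799  0.77705978] 0.0188 [361.94805751   0.         320.48020814]
{'clock': np.float64(0.1), 'joint_positions': array([ 1.075,  0.3  ,  1.522, -0.   ,  1.321, -0.067]), 'joint_vel': array([-0.001, -0.001, -0.002, -0.001, -0.002, -0.001]), 'effort': array([ 1.0000e-03, -5.3264e+01, -3.5329e+01,  7.1000e-02,  2.3000e-02,
       -0.0000e+00]), 'position': array([0.229, 0.5  , 0.205]), 'ee_rot': array([-0.   ,  0.213,  0.977, -0.001]), 'force': array([-0.406,  0.375,  0.323]), 'moment': array([-0.03 ,  0.001, -0.026]), 'grip_force': np.float64(0.0), 'opening': np.float64(1.004)}
[[ 1.269  1.096  0.   ]
 [ 1.212 -1.018 -0.   ]
 [ 0.056  0.9    0.   ]
 [ 0.016 -0.765  0.   ]
 [ 0.565  0.051  0.   ]]
```

View pics/top.png

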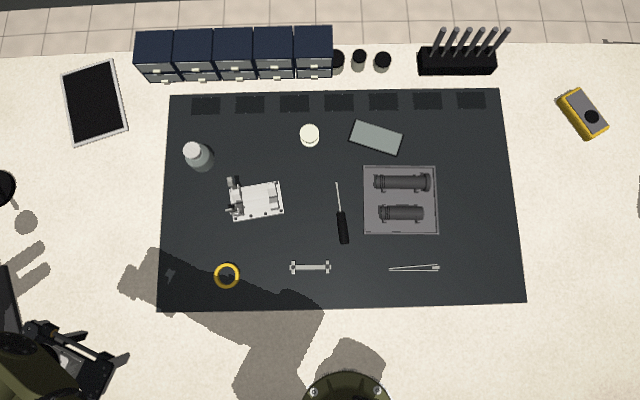

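View pics/scene.png

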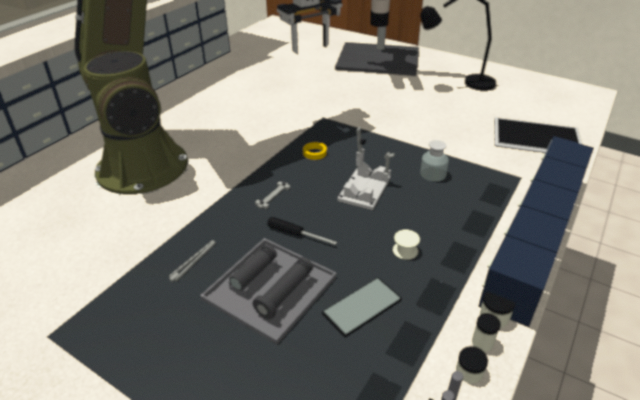

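Top view: tray at (400,200), with the barrel in its far bay, axis from (375,181) to the flange at (430,183). The cradle is at (255,200) with hinge, strap and catch on its left saddle at (235,195). In the scene view the strap stands up at (362,140).

```bash
python3 - <<'E'
from h import *
cp=campose('top')
z=np.load('top.npz');P=cloud(cp,z['d'])
print('tray',plane(cp,[[364,166],[437,167],[439,234],[364,234]],.014).round(4).tolist())
print('barrel',plane(cp,[[375,181],[430,183]],.036).round(4).tolist())
print('cradle',plane(cp,[[277,180],[284,214],[235,221]],.012).round(4).tolist())
for (x,y) in [(430,183),(400,181),(400,212),(268,198),(228,180),(237,187),(237,210),(230,205)]: print((x,y),P[y,x].round(4))
im=cv2.resize(z['p'][150:240,215:305],None,fx=6,fy=6,interpolation=cv2.INTER_CUBIC)
cv2.imwrite('pics/c.png',im[:,:,::-1])
E
```

```text
tray [[0.6553, -0.073, 0.014], [0.6476, -0.2758, 0.014], [0.4616, -0.2646, 0.014], [0.4671, -0.0637, 0.014]]
barrel [[0.6061, -0.0975, 0.036], [0.597, -0.2452, 0.036]]
cradle [[0.622, 0.1679, 0.012], [0.5268, 0.1491, 0.012], [0.511, 0.2814, 0.012]]
(430, 183) [ 0.5914 -0.2379  0.059 ]
(400, 181) [ 0.5998 -0.1604  0.0547]
(400, 212) [ 0.5178 -0.1554  0.0514]
(268, 198) [0.5719 0.1924 0.0124]
(228, 180) [0.6049 0.2833 0.0889]
(237, 187) [0.5991 0.2723 0.0361]
(237, 210) [0.5286 0.2607 0.0802]
(230, 205) [0.5355 0.2705 0.1131]
```

View pics/c.png

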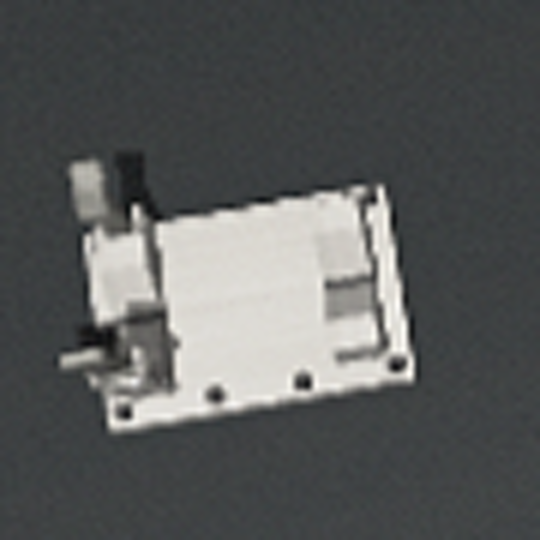

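The crop shows the catch lever at top left, on the far side, and the strap and hinge at bottom left, on the near side. Cradle +x points to world +y, and the barrel's flange already faces world -y as needed. Next I'll look closer with the wrist camera.

```bash
cat >> h.py <<'E'
def tool():
    o=robot.get_obs();q=o['ee_rot'];return np.array(o['position']),R.from_quat([q[1],q[2],q[3],q[0]])
def goto(pos,yaw_y):  # shift and turn in tool axes to reach pos, pointing down, tool y at world angle yaw_y
    p,r=tool();c,s=np.cos(yaw_y),np.sin(yaw_y)
    t=R.from_matrix(np.array([[-s*-1*-1 if 0 else s*1.0,c,0],[-c,s,0],[0,0,-1]]))
    m=t.as_matrix()
    assert np.linalg.det(m)>0
    return r.inv().apply(np.array(pos)-p).round(4),(r.inv()*t).as_rotvec().round(4)
E
python3 - <<'E'
from h import *
c=robot.camera_params('wrist');print(np.array(c['T_tool_cam']).round(3),np.array(c['K']).round(1),c['distortion'])
p,r=tool();print(r.as_matrix().round(3))
print(goto([.50,.22,.30],.119)); print(goto([.56,-.16,.26],-.04))
E
```

```text
[[ 0.    -0.974 -0.226  0.065]
 [ 1.     0.    -0.    -0.   ]
 [ 0.    -0.226  0.974 -0.179]
 [ 0.     0.     0.     1.   ]] [[347.1   0.  320.5]
 [  0.  347.1 199.5]
 [  0.    0.    1. ]] [-0.01652782  0.          0.          0.          0.        ]
[[-0.909  0.416 -0.   ]
 [ 0.416  0.909 -0.001]
 [ 0.    -0.001 -1.   ]]Traceback (most recent call last):
  File "<stdin>", line 4, in <module>
  File "h.py", line 32, in goto
    t=R.from_matrix(np.array([[-s*-1*-1 if 0 else s*1.0,c,0],[-c,s,0],[0,0,-1]]))
  File "scipy/spatial/transform/_rotation.pyx", line 1143, in scipy.spatial.transform._rotation.Rotation.from_matrix
ValueError: Non-positive determinant (left-handed or null coordinate frame) in rotation matrix 0: [[ 0.11871934  0.99292785  0.        ]
 [-0.99292785  0.11871934  0.        ]
 [ 0.          0.         -1.        ]].
```

```bash
sed -i 's/    t=R.from_matrix.*/    t=R.from_matrix(np.array([[-s,c,0],[c,s,0],[0,0,-1]]))/' h.py
python3 - <<'E'
from h import *
print(goto([.56,.24,.20],.119))
E
```

```text
(array([-0.4095, -0.0987,  0.005 ]), array([-1.000e-03,  5.000e-04,  1.023e+00]))
```

servo_tool([
  [[-0.055, -0.013, 0.001], [0, 0, 0.146], 0.094],
  [[-0.11, -0.026, 0.002], [0, 0, 0.29], 0.094],
  [[-0.165, -0.039, 0.003], [0, 0, 0.44], 0.094],
  [[-0.22, -0.052, 0.004], [0, 0, 0.585], 0.094],
  [[-0.275, -0.065, 0.005], [0, 0, 0.73], 0.094],
  [[-0.33, -0.08, 0.005], [0, 0, 0.88], 0.094],
  [[-0.41, -0.099, 0.005], [0, 0, 1.023], 0.094],
  [[-0.41, -0.099, 0.005], [0, 0, 1.023], 0.094],
])

```text
clock: 1.1
position: [0.5622, 0.2372, 0.1997]
ee_rot: [-0.0, 0.665, 0.746, -0.001]
force: [-1.1, 0.3, 0.2]
opening: 1.0
grip_force: 0.0
```

```bash
python3 - <<'E'
from h import *
cp=campose('wrist');p,d=snap('wrist','w1.png');print(tool()[0]);np.savez('w1.npz',p=p,d=d,Rc=cp[2],t=cp[3])
E
```

```text
[0.5626115  0.23696378 0.19962412]
```

View pics/w1.png

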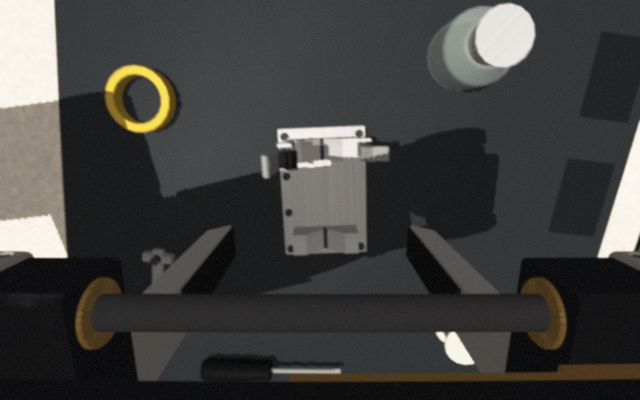

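The plate corners are at about (277,128), (366,126), (368,253), (286,254). The strap end is at (265,166), on the near side, and the catch lever is at (378,152).

```bash
python3 - <<'E'
from h import *
z=np.load('w1.npz');c=campose('wrist');cp=(c[0],c[1],z['Rc'],z['t'])
d=z['d'];P=cloud(cp,d);Z=P[:,:,2]
co=plane(cp,[[277,128],[366,126],[368,253],[286,254]],.012);print(co.round(4).tolist(),co.mean(0))
reg=np.zeros(Z.shape,bool);reg[115:262,255:395]=1
print('bench z',np.nanmedian(Z[90:110,280:340]))
m=reg&(Z>.008)&(Z<.016);Q=P[m][:,:2]
r=cv2.minAreaRect((Q*1000).astype(np.float32));print('plate',r)
m=reg&(Z>.035)&(Z<.043);Q=P[m];print('saddles',len(Q),cv2.minAreaRect((Q[:,:2]*1000).astype(np.float32)))
m=reg&(Z>.08);Q=P[m]
vs=np.argwhere(m)
for q,v in list(zip(Q,vs))[::max(1,len(Q)//40)]: print(v[::-1],q.round(4))
g=cv2.resize(z['p'][115:265,255:395],None,fx=4,fy=4,interpolation=cv2.INTER_CUBIC);cv2.imwrite('pics/c2.png',g[:,:,::-1])
E
```

```text
[[0.5107, 0.2871, 0.012], [0.602, 0.2996, 0.012], [0.6244, 0.1613, 0.012], [0.5327, 0.1495, 0.012]] [0.5674467  0.22437642 0.012     ]
bench z 0.0007506248164380058
plate ((565.4242553710938, 225.27981567382812), (92.26309967041016, 139.8037872314453), 8.789102554321289)
saddles 1609 ((571.618896484375, 225.6236572265625), (76.1547622680664, 121.2612533569336), 5.725612640380859)
[284 140] [0.5257 0.2805 0.0805]
[276 145] [0.5195 0.2757 0.0816]
[379 145] [0.6053 0.286  0.0879]
[377 146] [0.6036 0.2851 0.0889]
[372 147] [0.5995 0.2838 0.0894]
[363 148] [0.5926 0.2819 0.0862]
[280 149] [0.5251 0.2745 0.0997]
[382 149] [0.6078 0.2832 0.0901]
[360 150] [0.5908 0.2797 0.0826]
[271 151] [0.5211 0.2745 0.1226]
[366 151] [0.5951 0.28   0.089 ]
[275 152] [0.5236 0.2737 0.1184]
[370 152] [0.5982 0.2797 0.091 ]
[276 153] [0.524  0.2726 0.1149]
[371 153] [0.5992 0.2789 0.0905]
[273 154] [0.5228 0.2725 0.123 ]
[368 154] [0.5967 0.2779 0.092 ]
[270 155] [0.5221 0.2728 0.1337]
[365 155] [0.5948 0.2766 0.0888]
[268 156] [0.5216 0.2727 0.1395]
[363 156] [0.5936 0.2753 0.0861]
[265 157] [0.5203 0.2723 0.144 ]
[360 157] [0.5917 0.2738 0.082 ]
[262 158] [0.5184 0.2715 0.1446]
[293 158] [0.5371 0.2701 0.1134]
[260 159] [0.5168 0.2704 0.143 ]
[291 159] [0.5355 0.2691 0.1125]
[386 159] [0.6121 0.2755 0.0915]
[288 160] [0.5333 0.2681 0.1126]
[272 161] [0.5234 0.2682 0.1298]
[266 162] [0.5213 0.2691 0.145 ]
[261 163] [0.5179 0.2679 0.1439]
[292 163] [0.5367 0.2663 0.1139]
[288 164] [0.5337 0.265  0.1129]
[283 165] [0.5299 0.2639 0.1132]
[279 166] [0.5268 0.2626 0.112 ]
[274 167] [0.5246 0.2634 0.1253]
[269 168] [0.5228 0.2643 0.1386]
[266 169] [0.5215 0.2641 0.1432]
[266 171] [0.5217 0.2629 0.1441]
[271 173] [0.5238 0.26   0.1331]
```

View pics/c2.png

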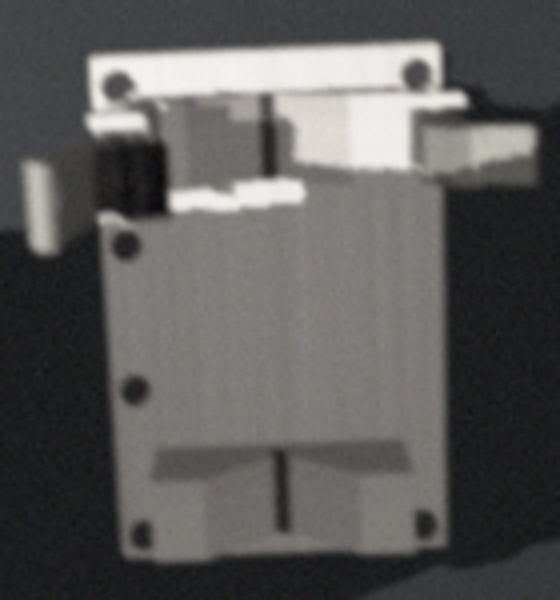

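```bash
python3 - <<'E'
from h import *
z=np.load('w1.npz');c=campose('wrist');cp=(c[0],c[1],z['Rc'],z['t'])
for h in (.0205,): 
    v=plane(cp,[[322,147.5],[325.5,237.5]],h);print(v.round(4).tolist(),np.arctan2(-(v[0]-v[1])[0],(v[0]-v[1])[1]))
print(goto([.59,-.15,.20],-.045))
E
```

```text
[[0.5592, 0.2731, 0.0205], [0.5742, 0.1771, 0.0205]] 0.15474868841752668
(array([-3.875e-01, -1.780e-02, -1.000e-04]), array([-0.0008,  0.0007,  0.1616]))
```

servo_tool([
  [[-0.055, -0.003, 0], [0, 0, 0.02], 0.094],
  [[-0.11, -0.006, 0], [0, 0, 0.05], 0.094],
  [[-0.165, -0.009, 0], [0, 0, 0.08], 0.094],
  [[-0.22, -0.012, 0], [0, 0, 0.11], 0.094],
  [[-0.275, -0.015, 0], [0, 0, 0.14], 0.094],
  [[-0.33, -0.018, 0], [0, 0, 0.16], 0.094],
  [[-0.388, -0.018, 0], [0, 0, 0.162], 0.094],
  [[-0.388, -0.018, 0], [0, 0, 0.162], 0.094],
])

```text
clock: 2.15
position: [0.5882, -0.1496, 0.2]
ee_rot: [-0.0, 0.723, 0.691, -0.0]
force: [0.3, 0.8, 0.1]
opening: 1.001
grip_force: 0.0
```

```bash
python3 - <<'E'
from h import *
cp=campose('wrist');p,d=snap('wrist','w2.png');print(tool()[0]);np.savez('w2.npz',p=p,d=d,Rc=cp[2],t=cp[3])
P=cloud(cp,d);Z=P[:,:,2]
m=(Z>.030)&(Z<.063)
n,l,s,_=cv2.connectedComponentsWithStats(m.astype(np.uint8))
for i in range(1,n):
    if s[i,4]>300:
        Q=P[l==i];print(s[i],cv2.minAreaRect((Q[:,:2]*1000).astype(np.float32)),Q[:,2].max())
E
```

```text
[ 0.58828853 -0.14772546  0.20005189]
[ 313  132   47  147 5320] ((601.880126953125, -169.62908935546875), (142.7498321533203, 48.3294563293457), 88.8053970336914) 0.06194852961089553
[ 231  145   42  112 3952] ((518.0968017578125, -161.70982360839844), (110.4907455444336, 36.500885009765625), 88.1217041015625) 0.055625513613566324
```

View pics/w2.png

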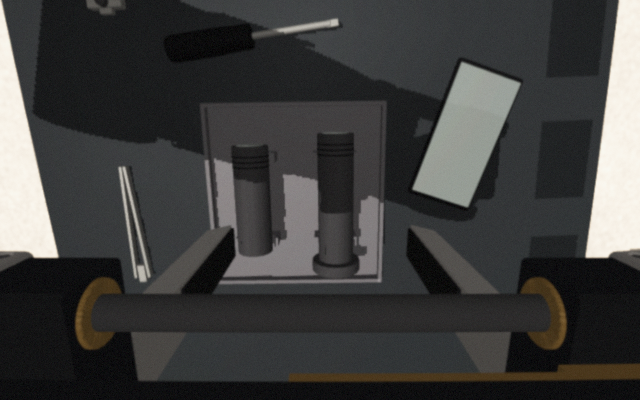

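The barrel lies from its plain end at (335,132) to its flange at (335,265), with the shoulder at row ~255. The plain tube is to its left at (252,200). The tray runs from (203,103) to (383,281).

```bash
python3 - <<'E'
from h import *
z=np.load('w2.npz');c=campose('wrist');cp=(c[0],c[1],z['Rc'],z['t']);P=cloud(cp,z['d'])
t=plane(cp,[[201,103],[386,101],[381,281],[210,283]],.014);print('tray',t.round(4).tolist(),t.mean(0).round(4))
Q=P[125:283,305:365].reshape(-1,3);Q=Q[Q[:,2]>.036]
xs=[];ys=[]
for y in np.arange(-.255,-.09,.005):
    k=Q[abs(Q[:,1]-y)<.003]
    if len(k)>15:
        mid=(k[:,0].min()+k[:,0].max())/2; print(round(y,3),round(mid,4),round(np.ptp(k[:,0]),4),round(k[:,2].max(),4))
E
```

```text
tray [[0.47, -0.0637, 0.014], [0.658, -0.0702, 0.014], [0.652, -0.2685, 0.014], [0.4559, -0.2626, 0.014]] [ 0.559  -0.1663  0.014 ]
-0.24 0.6005 0.0483 0.0614
-0.235 0.6005 0.0484 0.0619
-0.23 0.6006 0.0482 0.0618
-0.225 0.5982 0.0389 0.0555
-0.22 0.6005 0.0345 0.055
-0.215 0.6006 0.0344 0.0552
-0.21 0.6008 0.0343 0.055
-0.205 0.601 0.0341 0.0553
-0.2 0.6011 0.034 0.0552
-0.195 0.6008 0.0349 0.055
-0.19 0.6009 0.0348 0.0548
-0.185 0.6011 0.0347 0.0549
-0.18 0.6013 0.0346 0.0553
-0.175 0.6014 0.0344 0.0555
-0.17 0.6016 0.0343 0.0552
-0.165 0.6025 0.0355 0.0558
-0.16 0.6026 0.0354 0.0558
-0.155 0.6028 0.0353 0.0551
-0.15 0.603 0.0352 0.0552
-0.145 0.6031 0.035 0.0552
-0.14 0.6033 0.035 0.0553
-0.135 0.6035 0.0348 0.0557
-0.13 0.6036 0.0346 0.0549
-0.125 0.6033 0.0354 0.0551
-0.12 0.6035 0.0354 0.0552
-0.115 0.6037 0.0353 0.0557
-0.11 0.6038 0.0352 0.0547
-0.105 0.604 0.035 0.0549
-0.1 0.6042 0.0349 0.0551
```

```bash
python3 - <<'E'
from h import *
print(goto([.6014,-.179,.018],-.034))
E
```

```text
(array([-0.0308,  0.0146,  0.182 ]), array([-0.0007, -0.0004, -0.0092]))
```

servo_tool([
  [[-0.031, 0.0146, 0.05], [0, 0, -0.009], 0.08],
  [[-0.031, 0.0146, 0.1], [0, 0, -0.009], 0.08],
  [[-0.031, 0.0146, 0.1], [0, 0, -0.009], 0.08],
  [[-0.031, 0.0146, 0.1], [0, 0, -0.009], 0.08],
])

```text
clock: 2.7
position: [0.6028, -0.1782, 0.1029]
ee_rot: [0.001, 0.718, 0.696, 0.001]
force: [0.1, 0.4, 0.5]
opening: 0.853
grip_force: 0.0
```

```bash
python3 - <<'E'
from h import *
print(tool()[0],goto([.6014,-.179,.018],-.034))
E
```

```text
[ 0.60280345 -0.17816704  0.10287732] (array([-0.0008, -0.0016,  0.0849]), array([0.0024, 0.0006, 0.0018]))
```

servo_tool([
  [[-0.001, -0.001, 0.03], [0, 0, 0], 0.08],
  [[-0.001, -0.001, 0.06], [0, 0, 0], 0.08],
  [[-0.001, -0.001, 0.0835], [0, 0, 0], 0.08],
  [[-0.001, -0.001, 0.0835], [0, 0, 0], 0.08],
  [[-0.001, -0.001, 0.0835], [0, 0, 0], 0.025],
  [[-0.001, -0.001, 0.0835], [0, 0, 0], 0.025],
  [[-0.001, -0.001, 0.0835], [0, 0, 0], 0.025],
  [[-0.001, -0.001, 0.0835], [0, 0, 0], 0.025],
])

```text
clock: 3.7
position: [0.6009, -0.1803, 0.0173]
ee_rot: [0.0, 0.719, 0.695, 0.0]
force: [-1.0, 0.5, -0.1]
opening: 0.462
grip_force: 0.0
```

servo_tool([
  [[0, 0, 0], [0, 0, 0], 0.025],
  [[0, 0, 0], [0, 0, 0], 0.025],
  [[0, 0, 0], [0, 0, 0], 0.025],
  [[0, 0, 0], [0, 0, 0], 0.025],
])

```text
clock: 4.2
position: [0.601, -0.1803, 0.0171]
ee_rot: [0.0, 0.719, 0.695, 0.0]
force: [0.6, -0.1, 1.8]
opening: 0.375
grip_force: 30.0
```

servo_tool([
  [[0, 0, -0.01], [0, 0, 0], 0.025],
  [[0, 0, -0.03], [0, 0, 0], 0.025],
  [[0, 0, -0.07], [0, 0, 0], 0.025],
  [[0, 0, -0.12], [0, 0, 0], 0.025],
  [[0, 0, -0.14], [0, 0, 0], 0.025],
  [[0, 0, -0.14], [0, 0, 0], 0.025],
  [[0, 0, -0.14], [0, 0, 0], 0.025],
])

```text
clock: 5.08
position: [0.6003, -0.1801, 0.1561]
ee_rot: [-0.001, 0.719, 0.695, -0.0]
force: [0.2, 0.6, -2.3]
opening: 0.376
grip_force: 30.0
```

```bash
python3 - <<'E'
from h import *
print(tool()[0],robot.get_obs()['force'],robot.get_obs()['moment'],goto([.5701,.2023,.157],.155))
E
```

```text
[ 0.60029363 -0.18008686  0.15605202] [ 0.15210425  0.63149075 -2.28130368] [-0.158746    0.07275187 -0.01659524] (array([ 0.3811, -0.0432, -0.0007]), array([-0.0015, -0.0006, -0.189 ]))
```

servo_tool([
  [[0.03, -0.003, 0], [0, 0, -0.02], 0.025],
  [[0.08, -0.009, 0], [0, 0, -0.05], 0.025],
  [[0.135, -0.015, 0], [0, 0, -0.08], 0.025],
  [[0.19, -0.022, 0], [0, 0, -0.11], 0.025],
  [[0.245, -0.028, 0], [0, 0, -0.14], 0.025],
  [[0.3, -0.034, 0], [0, 0, -0.17], 0.025],
  [[0.35, -0.04, 0], [0, 0, -0.189], 0.025],
  [[0.381, -0.043, 0], [0, 0, -0.189], 0.025],
])

```text
clock: 6.08
position: [0.5697, 0.2041, 0.1555]
ee_rot: [-0.001, 0.65, 0.76, -0.001]
force: [-0.3, 0.3, -3.0]
opening: 0.377
grip_force: 30.0
```

servo_tool([
  [[0, 0, 0], [0, 0, 0], 0.025],
  [[0, 0, 0], [0, 0, 0], 0.025],
])

```text
clock: 6.32
position: [0.5705, 0.2013, 0.156]
ee_rot: [-0.0, 0.65, 0.76, -0.001]
force: [-1.0, 0.3, -1.8]
opening: 0.375
grip_force: 30.0
```

```bash
python3 - <<'E'
from h import *
cp=campose('wrist');p,d=snap('wrist','w3.png');np.savez('w3.npz',p=p,d=d,Rc=cp[2],t=cp[3])
print(tool()[0],goto([.5701,.2023,.080],.155))
P=cloud(cp,d);Q=P[60:300,150:480].reshape(-1,3)
cx=np.array([-.1544,.988]);cy=np.array([-.988,-.1544])
L=(Q[:,:2]-[.5665,.225])
S=np.c_[L@cx,L@cy,Q[:,2]]
S=S[~np.isnan(S[:,2])]
for a in range(-100,60,10):
    k=S[(abs(S[:,0]-a/1000)<.004)&(S[:,2]>.165)&(S[:,2]<.21)&(abs(S[:,1])<.04)]
    if len(k)>5: print(a,len(k),((k[:,1].min()+k[:,1].max())/2).round(4),np.ptp(k[:,1]).round(4),k[:,2].max().round(4))
k=S[(abs(S[:,0]-.048)<.02)&(S[:,2]>.095)&(S[:,2]<.16)&(S[:,1]>.0)];print(np.c_[k][::max(1,len(k)//30)].round(4))
E
```

```text
[0.57071508 0.20101686 0.15630781] (array([ 0.0014, -0.0003,  0.0763]), array([-0.0011,  0.0003, -0.0009]))
-40 240 -0.0003 0.0355 0.1917
-30 1361 -0.0004 0.0357 0.2096
-20 1754 -0.0057 0.0495 0.21
-10 1266 -0.0002 0.0358 0.1938
0 1330 -0.0003 0.0356 0.1939
10 1391 -0.0002 0.0359 0.1944
20 1462 -0.0003 0.0354 0.1941
30 1515 -0.0002 0.0359 0.1938
40 1603 -0.0002 0.0354 0.1944
50 1671 -0.0004 0.0363 0.194
[[0.0557 0.0415 0.1449]
 [0.055  0.0369 0.1392]
 [0.0537 0.0376 0.1437]
 [0.0542 0.0356 0.1282]
 [0.0533 0.0359 0.1329]
 [0.0522 0.0374 0.1428]
 [0.0516 0.0396 0.1447]
 [0.0533 0.0259 0.1135]
 [0.0527 0.0296 0.1139]
 [0.0521 0.0333 0.1142]
 [0.0512 0.0352 0.1213]
 [0.0502 0.0364 0.1313]
 [0.0492 0.0373 0.1409]
 [0.0485 0.039  0.1462]
 [0.0481 0.0417 0.1436]
 [0.0492 0.028  0.1125]
 [0.0485 0.0308 0.1148]
 [0.0479 0.0341 0.114 ]
 [0.047  0.0353 0.1251]
 [0.0462 0.0362 0.1358]
 [0.0455 0.0376 0.1431]
 [0.0449 0.0406 0.1441]
 [0.0455 0.0268 0.1137]
 [0.0449 0.0304 0.1143]
 [0.0443 0.0342 0.1138]
 [0.0436 0.0355 0.128 ]
 [0.0429 0.0369 0.1391]
 [0.0423 0.0383 0.1454]
 [0.0418 0.0414 0.1439]
 [0.0419 0.0275 0.1131]
 [0.0413 0.0329 0.0974]]
```

View pics/w3.png

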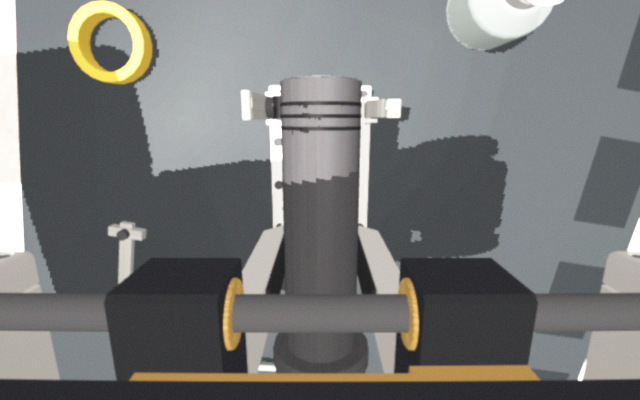

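The barrel is on the V axis to within 0.5 mm, with its tube at rows 80–340. The strap (245,105) and catch (390,107) are clear on either side, so I'll lower.

servo_tool([
  [[0, 0, 0.025], [0, 0, 0], 0.025],
  [[0, 0, 0.055], [0, 0, 0], 0.025],
  [[0, 0, 0.085], [0, 0, 0], 0.025],
  [[0, 0, 0.108], [0, 0, 0], 0.025],
  [[0, 0, 0.118], [0, 0, 0], 0.025],
  [[0, 0, 0.12], [0, 0, 0], 0.025],
  [[0, 0, 0.12], [0, 0, 0], 0.025],
  [[0, 0, 0.12], [0, 0, 0], 0.025],
])

```text
clock: 7.38
position: [0.5712, 0.202, 0.0378]
ee_rot: [0.0, 0.65, 0.76, 0.001]
force: [0.1, -0.4, -2.2]
opening: 0.375
grip_force: 30.0
```

servo_tool([
  [[0, 0, 0.003], [0, 0, 0], 0.025],
  [[0, 0, 0.006], [0, 0, 0], 0.025],
  [[0, 0, 0.0075], [0, 0, 0], 0.025],
  [[0, 0, 0.0085], [0, 0, 0], 0.025],
  [[0, 0, 0.0085], [0, 0, 0], 0.025],
])

```text
clock: 8.0
position: [0.5707, 0.202, 0.0285]
ee_rot: [-0.0, 0.65, 0.76, -0.0]
force: [-0.5, -0.3, -2.2]
opening: 0.375
grip_force: 30.0
```

servo_tool([
  [[0, 0, 0.0005], [0, 0, 0], 0.025],
  [[0, 0, 0.001], [0, 0, 0], 0.025],
  [[0, 0, 0.001], [0, 0, 0], 0.025],
])

```text
clock: 8.38
position: [0.5708, 0.202, 0.0284]
ee_rot: [0.0, 0.65, 0.76, 0.0]
force: [-7.6, -2.0, 9.3]
opening: 0.377
grip_force: 30.0
```

servo_tool([
  [[0, -0.0003, -0.0005], [0, 0, 0], 0.025],
  [[0, -0.0008, -0.0007], [0, 0, 0], 0.025],
  [[0, -0.0008, -0.0007], [0, 0, 0], 0.025],
])

```text
clock: 8.75
position: [0.5699, 0.2018, 0.0279]
ee_rot: [-0.0, 0.65, 0.76, -0.0]
force: [-0.3, -1.3, -2.5]
opening: 0.376
grip_force: 30.0
```

servo_tool([
  [[0, 0, 0.0003], [0, 0, 0], 0.025],
  [[0, 0, 0.0006], [0, 0, 0], 0.025],
  [[0, 0, 0.0006], [0, 0, 0], 0.025],
])

```text
clock: 9.12
position: [0.5699, 0.2018, 0.0277]
ee_rot: [-0.0, 0.65, 0.76, -0.0]
force: [-2.7, -0.0, 1.4]
opening: 0.375
grip_force: 30.0
```

servo_tool([
  [[0, -0.0005, 0], [0, 0, 0], 0.025],
  [[0, -0.0005, 0.0003], [0, 0, 0], 0.025],
  [[0, -0.0005, 0.0003], [0, 0, 0], 0.025],
])

```text
clock: 9.5
position: [0.5695, 0.2018, 0.0272]
ee_rot: [-0.0, 0.65, 0.76, 0.0]
force: [-1.1, 0.3, -0.9]
opening: 0.373
grip_force: 30.0
```

servo_tool([
  [[0, -0.0002, 0.0002], [0, 0, 0], 0.025],
  [[0, -0.0002, 0.0002], [0, 0, 0], 0.05],
  [[0, -0.0002, 0.0002], [0, 0, 0], 0.05],
  [[0, -0.0002, 0.0002], [0, 0, 0], 0.05],
  [[0, -0.0002, 0.0002], [0, 0, 0], 0.025],
  [[0, -0.0002, 0.0002], [0, 0, 0], 0.025],
  [[0, -0.0002, 0.0002], [0, 0, 0], 0.025],
  [[0, -0.0002, 0.0002], [0, 0, 0], 0.025],
])

```text
clock: 10.5
position: [0.5693, 0.2018, 0.027]
ee_rot: [0.0, 0.65, 0.76, 0.0]
force: [1.5, -0.5, 0.1]
opening: 0.374
grip_force: 30.0
```

servo_tool([
  [[0.001, 0, 0], [0, 0, 0], 0.025],
  [[0.002, 0, 0], [0, 0, 0], 0.025],
  [[0.003, 0, 0], [0, 0, 0], 0.025],
  [[0.004, 0, 0], [0, 0, 0], 0.025],
])

```text
clock: 11.0
position: [0.5688, 0.2058, 0.0271]
ee_rot: [0.0, 0.65, 0.76, 0.0]
force: [2.4, -2.1, -0.6]
opening: 0.375
grip_force: 30.0
```

servo_tool([
  [[0.001, 0, 0], [0, 0, 0], 0.025],
  [[0.002, 0, 0], [0, 0, 0], 0.025],
  [[0.003, 0, 0], [0, 0, 0], 0.025],
  [[0.004, 0, 0], [0, 0, 0], 0.025],
  [[0.0045, 0, 0], [0, 0, 0], 0.025],
  [[0.0045, 0, 0], [0, 0, 0], 0.025],
])

```text
clock: 11.75
position: [0.568, 0.2102, 0.0271]
ee_rot: [-0.0, 0.65, 0.76, 0.0]
force: [2.4, -1.4, -1.8]
opening: 0.377
grip_force: 30.0
```

```bash
python3 - <<'E'
from h import *
cp=campose('wrist');p,d=snap('wrist');P=cloud(cp,d);o=robot.get_obs();print(o['position'],o['force'])
cx=np.array([-.1544,.988]);cy=np.array([-.988,-.1544])
Q=P[60:400].reshape(-1,3);L=(Q[:,:2]-[.5657,.225]);S=np.c_[L@cx,L@cy,Q[:,2]]
k=S[(abs(S[:,1])<.006)&(S[:,2]>.055)&(S[:,2]<.068)]
for lo,hi in ((.061,.07),(.064,.075)): print(k[k[:,2]>.067][:,0][:3])
print('tube end x',k[:,0].max(),'top z',np.median(k[:,2]))
E
```

```text
[0.56802364 0.21021659 0.0271035 ] [ 1.89538878 -0.75332952 -0.28430242]
[-0.062503   -0.06255671 -0.06231912]
[-0.062503   -0.06255671 -0.06231912]
tube end x 0.06692210362393818 top z 0.06334561250620027
```

servo_tool([
  [[0.0005, 0, 0], [0, 0, 0], 0.025],
  [[0.001, 0, 0], [0, 0, 0], 0.025],
  [[0.0015, 0, 0], [0, 0, 0], 0.025],
  [[0.002, 0, 0], [0, 0, 0], 0.025],
  [[0.002, 0, 0], [0, 0, 0], 0.025],
])

```text
clock: 12.42
position: [0.5677, 0.2122, 0.0271]
ee_rot: [0.0, 0.65, 0.76, 0.0]
force: [2.8, -1.8, 1.4]
opening: 0.38
grip_force: 30.0
```

servo_tool([
  [[0.0003, 0, 0], [0, 0, 0], 0.025],
  [[0.0006, 0, 0], [0, 0, 0], 0.025],
  [[0.0008, 0, 0], [0, 0, 0], 0.025],
])

```text
clock: 12.8
position: [0.5676, 0.2129, 0.0271]
ee_rot: [0.0, 0.65, 0.76, 0.0]
force: [4.0, -3.3, 0.0]
opening: 0.378
grip_force: 30.0
```

servo_tool([
  [[0.0003, 0, 0], [0, 0, 0], 0.025],
  [[0.0005, 0, 0], [0, 0, 0], 0.025],
])

```text
clock: 13.05
position: [0.5675, 0.2134, 0.0271]
ee_rot: [0.0, 0.65, 0.76, 0.0]
force: [3.2, -2.7, -0.7]
opening: 0.373
grip_force: 30.0
```

servo_tool([
  [[0.0003, 0, 0], [0, 0, 0], 0.025],
  [[0.0005, 0, 0], [0, 0, 0], 0.025],
])

```text
clock: 13.3
position: [0.5674, 0.2139, 0.0271]
ee_rot: [0.0, 0.65, 0.76, 0.0]
force: [3.9, -2.8, -0.1]
opening: 0.374
grip_force: 30.0
```

servo_tool([
  [[0.0003, 0.0002, 0], [0, 0, 0], 0.025],
  [[0.0005, 0.0003, 0], [0, 0, 0], 0.025],
])

```text
clock: 13.55
position: [0.5674, 0.2143, 0.027]
ee_rot: [-0.0, 0.65, 0.76, -0.0]
force: [1.0, -4.1, 2.1]
opening: 0.371
grip_force: 30.0
```

servo_tool([
  [[0.0002, 0, 0], [0, 0, 0], 0.025],
  [[0.0004, 0, 0], [0, 0, 0], 0.025],
])

```text
clock: 13.8
position: [0.5674, 0.2146, 0.027]
ee_rot: [-0.0, 0.65, 0.76, -0.0]
force: [1.6, -4.9, 2.8]
opening: 0.375
grip_force: 30.0
```

servo_tool([
  [[0.0002, 0, 0], [0, 0, 0], 0.025],
  [[0.0004, 0, 0], [0, 0, 0], 0.025],
])

```text
clock: 14.05
position: [0.5673, 0.2149, 0.027]
ee_rot: [-0.0, 0.65, 0.76, -0.0]
force: [0.1, -6.8, 3.1]
opening: 0.372
grip_force: 30.0
```

servo_tool([
  [[0.0002, 0, 0], [0, 0, 0], 0.025],
  [[0.0002, 0, 0], [0, 0, 0], 0.025],
])

```text
clock: 14.3
position: [0.5673, 0.2149, 0.027]
ee_rot: [0.0, 0.65, 0.76, -0.0]
force: [0.9, -7.1, 2.9]
opening: 0.377
grip_force: 30.0
```

servo_tool([
  [[0.0002, 0, 0], [0, 0, 0], 0.025],
  [[0.0002, 0, 0], [0, 0, 0], 0.025],
])

```text
clock: 14.55
position: [0.5673, 0.2149, 0.027]
ee_rot: [0.0, 0.65, 0.76, -0.001]
force: [0.3, -9.8, 3.3]
opening: 0.377
grip_force: 30.0
```

servo_tool([
  [[0.00015, 0, 0], [0, 0, 0], 0.025],
  [[0.00015, 0, 0], [0, 0, 0], 0.025],
  [[0.00015, 0, 0], [0, 0, 0], 0.025],
  [[0.00015, 0, 0], [0, 0, 0], 0.025],
  [[0.00015, 0, 0], [0, 0, 0], 0.025],
  [[0.00015, 0, 0], [0, 0, 0], 0.025],
  [[0.00015, 0, 0], [0, 0, 0], 0.025],
  [[0.00015, 0, 0], [0, 0, 0], 0.025],
])

```text
clock: 15.55
position: [0.5673, 0.215, 0.027]
ee_rot: [0.0, 0.65, 0.76, -0.001]
force: [0.5, -9.4, 2.6]
opening: 0.379
grip_force: 30.0
```

```bash
python3 - <<'E'
from h import *
o=robot.get_obs();print(o['position'],o['force'])
cp=campose('wrist');p,d=snap('wrist','w4.png');P=cloud(cp,d)
cx=np.array([-.1544,.988]);cy=np.array([-.988,-.1544])
Q=P[60:400].reshape(-1,3);L=(Q[:,:2]-[.5657,.225]);S=np.c_[L@cx,L@cy,Q[:,2]]
k=S[(abs(S[:,1])<.006)&(S[:,2]>.055)&(S[:,2]<.075)]
print(k[k[:,2]>.067][:,0].max(),'tube end x',k[:,0].max())
E
```

```text
[0.56732724 0.21495318 0.02700943] [ 0.54680689 -9.37891765  2.57086995]
-0.05755993768728621 tube end x 0.07172263592920494
```

servo_tool([
  [[0, 0, 0], [0, 0, 0], 0.065],
  [[0, 0, 0], [0, 0, 0], 0.065],
  [[0, 0, 0], [0, 0, 0], 0.065],
  [[0, 0, 0], [0, 0, 0], 0.065],
  [[0, 0, -0.02], [0, 0, 0], 0.065],
  [[0, 0, -0.07], [0, 0, 0], 0.065],
  [[0, 0, -0.12], [0, 0, 0], 0.065],
  [[0, 0, -0.15], [0, 0, 0], 0.065],
])

```text
clock: 16.6
position: [0.5679, 0.216, 0.1815]
ee_rot: [0.001, 0.65, 0.76, 0.002]
force: [-0.1, -0.3, -0.8]
opening: 0.692
grip_force: 0.0
```

servo_tool([
  [[0, 0, 0], [0, 0, 0], 0],
  [[0, 0, 0], [0, 0, 0], 0],
  [[0, 0, 0], [0, 0, 0], 0],
])

```text
clock: 16.98
position: [0.567, 0.2156, 0.176]
ee_rot: [-0.001, 0.65, 0.76, -0.001]
force: [0.1, -0.1, 0.0]
opening: 0.409
grip_force: 0.0
```

```bash
python3 - <<'E'
from h import *
o=robot.get_obs();print(o['position'],o['force'],o['opening'])
cp=campose('wrist');p,d=snap('wrist','w5.png');P=cloud(cp,d)
cx=np.array([-.1544,.988]);cy=np.array([-.988,-.1544])
Q=P[60:400].reshape(-1,3);L=(Q[:,:2]-[.5657,.225]);S=np.c_[L@cx,L@cy,Q[:,2]]
k=S[(abs(S[:,1])<.006)&(S[:,2]>.055)&(S[:,2]<.075)]
print(k[k[:,2]>.067][:,0],'tube end x',k[:,0].max())
for a in (-50,-20,20,60):
    q=S[(abs(S[:,0]-a/1000)<.004)&(S[:,2]>.05)&(S[:,2]<.07)&(abs(S[:,1])<.022)]
    if len(q)>5: print(a,q[:,1].min(),q[:,1].max(),q[:,2].max())
k=S[(abs(S[:,0]-.048)<.02)&(S[:,2]>.095)&(S[:,2]<.16)&(S[:,1]>.0)];print(k[::max(1,len(k)//25)].round(4))
E
```

```text
[0.56697353 0.21563282 0.17600184] [ 0.05153845 -0.14637739  0.01401788] 0.4085527761992602
[-0.05832512 -0.05887817 -0.05897429 -0.05846394 -0.05904836 -0.05885568
 -0.05859703 -0.05903506 -0.05831447 -0.05837585 -0.05882671 -0.05891275
 -0.05868679 -0.05865699 -0.05898293 -0.05992089 -0.05941579 -0.05905339
 -0.05891839 -0.05882041 -0.0587587  -0.05932807 -0.05922538 -0.05946345
 -0.05892285 -0.05892124 -0.05976824 -0.05999736 -0.06041712 -0.06021952
 -0.05993905 -0.05952624 -0.05984026 -0.05995341 -0.05979052 -0.06020651
 -0.06011339 -0.06021194 -0.05972561 -0.06012449 -0.06119239 -0.06103831
 -0.0609472  -0.06080453 -0.06029527 -0.06052242 -0.06127105 -0.06070088
 -0.06150499 -0.06044646 -0.06126794 -0.06067122 -0.06189407 -0.06202136
 -0.06195006 -0.06209081 -0.06169338 -0.06177626 -0.06187209 -0.06147455
 -0.06217788 -0.06241128 -0.06236549 -0.06198111 -0.06214412 -0.06298048
 -0.06275395 -0.06292475 -0.06314963 -0.06280936 -0.06248226 -0.06250003
 -0.0628561  -0.06293546 -0.06260083 -0.06272021 -0.06281677 -0.06277011
 -0.06363322 -0.06446491 -0.0633334  -0.06387003 -0.0637164
[... 1335 characters left out ...]
822366436
60 -0.016896100222724572 0.017266740257807837 0.06538355255310757
[[0.0553 0.0409 0.1443]
 [0.0547 0.036  0.1385]
 [0.0542 0.0384 0.1456]
 [0.0539 0.02   0.1108]
 [0.0533 0.0239 0.1134]
 [0.0526 0.0281 0.112 ]
 [0.0519 0.0321 0.1135]
 [0.0515 0.0346 0.1241]
 [0.0511 0.0359 0.1359]
 [0.0507 0.038  0.1451]
 [0.05   0.0413 0.1436]
 [0.0493 0.0225 0.114 ]
 [0.0486 0.0268 0.1129]
 [0.048  0.03   0.1151]
 [0.0473 0.0328 0.1145]
 [0.0469 0.0344 0.1217]
 [0.0467 0.0357 0.1348]
 [0.0465 0.0371 0.1443]
 [0.046  0.0402 0.1442]
 [0.0445 0.0214 0.1125]
 [0.0439 0.0247 0.114 ]
 [0.0431 0.0284 0.1123]
 [0.0424 0.032  0.1113]
 [0.0422 0.0343 0.1193]
 [0.0421 0.0349 0.1288]
 [0.041  0.0358 0.1313]]
```

View pics/w5.png

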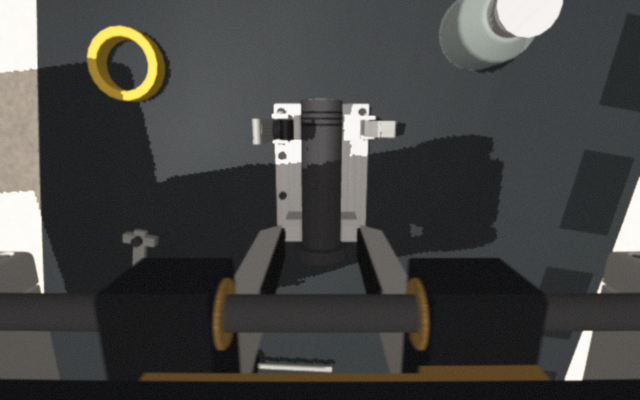

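The barrel is seated at (322,180) with its flange home. The strap end is at (256,132) and the catch at (380,128). With the fingers shut, I'll go behind the strap.

servo_tool([
  [[0.01, -0.015, -0.014], [0, 0, 0], 0],
  [[0.03, -0.045, -0.014], [0, 0, 0], 0],
  [[0.05, -0.07, -0.014], [0, 0, 0], 0],
  [[0.0575, -0.08, -0.01], [0, 0, 0], 0],
  [[0.0575, -0.08, 0.02], [0, 0, 0], 0],
  [[0.0575, -0.08, 0.046], [0, 0, 0], 0],
  [[0.0575, -0.08, 0.046], [0, 0, 0], 0],
  [[0.0575, -0.08, 0.046], [0, 0, 0], 0],
])

```text
clock: 18.02
position: [0.4801, 0.2602, 0.1318]
ee_rot: [0.0, 0.65, 0.76, 0.0]
force: [0.5, -0.2, 0.3]
opening: 0.008
grip_force: 0.0
```

```bash
cat >> h.py <<'E'
cx=np.array([-.1544,.988]);cy=np.array([-.988,-.1544]);C0=np.array([.5657,.225])
def st():
    o=robot.get_obs();p=np.array(o['position']);l=p[:2]-C0
    print('cradle x,y,z mm',(1000*np.array([l@cx,l@cy,p[2]])).round(1),'F',np.array(o['force']).round(1),'t',o['clock'],o['opening'].round(3))
E
python3 -c "from h import *;st();p,r=tool();print(r.as_euler('xyz').round(3))"
```

```text
Traceback (most recent call last):
  File "h.py", line 39, in st
    print('cradle x,y,z mm',(1000*np.array([l@cx,l@cy,p[2]])).round(1),'F',np.array(o['force']).round(1),'t',o['clock'],o['opening'].round(3))
                                                                                                                        ^^^^^^^^^^^^^^^^^^
AttributeError: 'float' object has no attribute 'round'
```

servo_tool([
  [[0, 0.015, 0.002], [0, 0, 0], 0],
  [[0, 0.024, 0.002], [0, 0, 0], 0],
  [[0, 0.032, 0.002], [0, 0, 0], 0],
  [[0, 0.042, 0.003], [0, 0, 0], 0],
  [[0, 0.052, 0.005], [0, 0, 0], 0],
  [[0, 0.06, 0.008], [0, 0, 0], 0],
  [[0, 0.066, 0.012], [0, 0, 0], 0],
  [[0, 0.066, 0.012], [0, 0, 0], 0],
])

```text
clock: 19.02
position: [0.5447, 0.2703, 0.1184]
ee_rot: [-0.0, 0.65, 0.76, -0.0]
force: [-0.2, 0.1, -0.3]
opening: 0.009
grip_force: 0.0
```

```bash
sed -i "s/o\['opening'\].round(3)/o['opening']/" h.py
python3 - <<'E'
from h import *
st();cp=campose('scene');p,d=snap('scene','s2.png');P=cloud(cp,d)
im=cv2.resize(p[100:220,310:440],None,fx=4.6,fy=4.6,interpolation=cv2.INTER_CUBIC);cv2.imwrite('pics/s2c.png',im[:,:,::-1])
E
```

```text
cradle x,y,z mm [ 48.   13.7 118.4] F [-0.2  0.1 -0.3] t 19.025 0.00896680145355737
```

View pics/s2c.png

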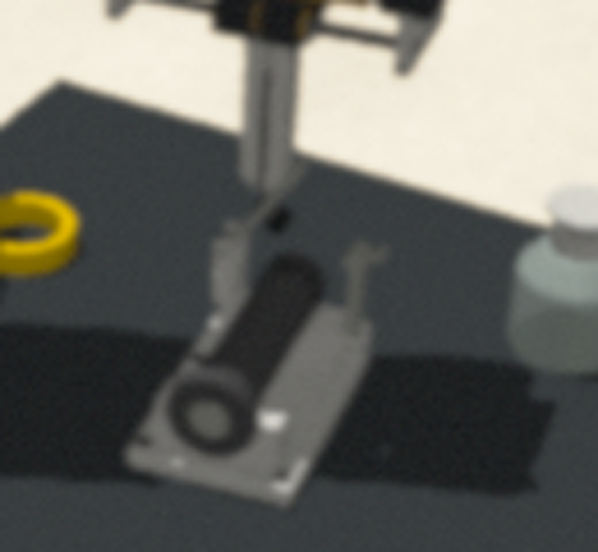

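The fingers (270,190) hold the strap at about 0.9 rad, leaning over the seated barrel, and the hook is at (360,260). I'll carry on down.

servo_tool([
  [[0, 0.006, 0.004], [0, 0, 0], 0],
  [[0, 0.0125, 0.01], [0, 0, 0], 0],
  [[0, 0.018, 0.019], [0, 0, 0], 0],
  [[0, 0.02, 0.023], [0, 0, 0], 0],
  [[0, 0.021, 0.0265], [0, 0, 0], 0],
  [[0, 0.0215, 0.029], [0, 0, 0], 0],
  [[0, 0.022, 0.03], [0, 0, 0], 0],
  [[0, 0.022, 0.03], [0, 0, 0], 0],
])

```text
clock: 20.08
position: [0.5664, 0.2738, 0.0891]
ee_rot: [-0.0, 0.65, 0.76, -0.0]
force: [-0.8, 0.4, 0.1]
opening: 0.004
grip_force: 0.0
```

```bash
python3 -c "from h import *;st()"
```

```text
cradle x,y,z mm [48.1 -8.2 89.1] F [-0.8  0.4  0.1] t 20.075 0.003805171145499656
```

servo_tool([
  [[0, 0, 0.001], [0, 0, 0], 0],
  [[0, 0, 0.002], [0, 0, 0], 0],
  [[0, 0, 0.003], [0, 0, 0], 0],
  [[0, 0, 0.003], [0, 0, 0], 0],
])

```text
clock: 20.58
position: [0.5665, 0.2739, 0.0863]
ee_rot: [0.0, 0.65, 0.76, 0.0]
force: [0.2, -0.7, 2.0]
opening: 0.001
grip_force: 1.1
```

servo_tool([
  [[0, 0, 0.0005], [0, 0, 0], 0],
  [[0, 0, 0.001], [0, 0, 0], 0],
  [[0, 0, 0.001], [0, 0, 0], 0],
])

```text
clock: 20.95
position: [0.5667, 0.2739, 0.0858]
ee_rot: [0.0, 0.65, 0.76, 0.0]
force: [-1.7, -1.6, 6.7]
opening: 0.001
grip_force: 4.1
```

servo_tool([
  [[0, 0, 0.0005], [0, 0, 0], 0],
  [[0, 0, 0.001], [0, 0, 0], 0],
  [[0, 0, 0.001], [0, 0, 0], 0],
])

```text
clock: 21.32
position: [0.5668, 0.2739, 0.0851]
ee_rot: [0.0, 0.65, 0.76, 0.001]
force: [-1.5, -1.5, 10.4]
opening: 0.007
grip_force: 5.2
```

```bash
python3 - <<'E'
from h import *
st();cp=campose('scene');p,d=snap('scene','s3.png');P=cloud(cp,d)
Q=P.reshape(-1,3);L=Q[:,:2]-C0;S=1000*np.c_[L@cx,L@cy,Q[:,2]]
k=S[(S[:,0]>30)&(S[:,0]<70)&(abs(S[:,1])<65)&(S[:,2]>66)&(S[:,2]<125)]
for z in range(66,125,4):
    a=k[abs(k[:,2]-z)<2]; a=a[np.argsort(a[:,1])]
    print(z,' '.join(f'{v[1]:.0f}({v[0]:.0f})' for v in a[::2]))
im=cv2.resize(p[110:190,345:425],None,fx=7,fy=7,interpolation=cv2.INTER_CUBIC);cv2.imwrite('pics/s3c.png',im[:,:,::-1])
E
```

```text
cradle x,y,z mm [48.2 -8.6 85.1] F [-1.5 -1.5 10.4] t 21.325 0.006851940591174755
66 -43(46) -41(45) 27(41) 29(47) 31(52) 36(37)
70 -42(56) -39(42) -5(50) -3(40) 0(40) 3(42) 30(35) 33(36) 36(38) 40(41)
74 -44(42) -42(57) -5(48) -2(41) 1(42) 4(44) 29(38) 33(37)
78 -43(43) -38(44) -1(43) 5(45) 9(42) 19(41) 21(39) 25(42) 27(57) 28(50) 31(44) 31(38) 33(36) 35(33) 37(46)
82 -43(43) -41(42) -39(40) -36(41) -33(40) -22(43) -18(48) -14(44) -10(41) -5(41) -0(38) 3(39) 6(42) 9(48) 10(46) 11(56) 13(53) 14(41) 16(38) 16(39) 21(44) 22(48) 24(46) 25(42) 28(36) 29(45) 30(48) 32(48) 33(36) 35(54) 36(51) 37(39) 38(56)
86 -52(46) -47(54) -46(49) -45(44) -43(42) -40(45) -35(42) -34(53) -30(57) -30(43) -26(45) -23(38) -22(44) -20(39) -18(53) -16(52) -14(42) -10(39) -4(41) 4(42) 6(41) 31(52)
90 -55(50) -51(46) -49(48) -43(48) -42(52) -40(50) -38(50) -36(47) -33(55) -33(49) -30(50) -29(53) -26(37) -26(47) -23(46) -10(37) -6(43) -2(38) 4(41)
94 -55(42) -53(49) -40(42) -15(39) -10(38) -7(41) -4(41) 1(39)
98 -41(46) -20(47) -18(36) -14(40) -13(37) -4(40) -0(35) 1(39) 4(39)
102 -19(40) -19(57) -18(35) -14(40) -10(36) -8(41) -6(40) -5(43) -4(40) 1(39) 3(36)
106 -20(43) -19(39) -18(44) -14(39) -10(44) -3(41) -0(41)
110 -18(57) -16(39) -14(40) -10(36) -5(36) 2(41) 4(38)
114 -20(43) -19(47) -17(38) -12(37) -8(42) -6(39) -2(37) 1(38) 5(40)
118 -20(43) -19(38) -16(37) -13(40) -11(38) -6(39) -4(36) -2(43) 2(38) 6(42)
122 -20(43) -19(54) -17(36) -8(40) -4(44) -2(42) 1(43) 5(39)
```

servo_tool([
  [[0, 0, -0.0015], [0, 0, 0], 0],
  [[0, 0.003, -0.0015], [0, 0, 0], 0],
  [[0, 0.006, -0.001], [0, 0, 0], 0],
  [[0, 0.006, -0.0005], [0, 0, 0], 0],
  [[0, 0.006, 0], [0, 0, 0], 0],
])

```text
clock: 22.0
position: [0.5718, 0.2749, 0.0847]
ee_rot: [-0.001, 0.65, 0.76, -0.001]
force: [-10.0, -2.2, 15.1]
opening: 0.004
grip_force: 8.0
```

servo_tool([
  [[0, 0, 0.0004], [0, 0, 0], 0],
  [[0, 0, 0.0008], [0, 0, 0], 0],
  [[0, 0, 0.0008], [0, 0, 0], 0],
])

```text
clock: 22.38
position: [0.572, 0.2749, 0.0839]
ee_rot: [-0.0, 0.65, 0.76, -0.0]
force: [-7.8, -1.1, 11.5]
opening: 0.006
grip_force: 6.0
```

servo_tool([
  [[0, -0.0005, 0], [0, 0, 0], 0],
  [[0, -0.0008, 0], [0, 0, 0], 0],
])

```text
clock: 22.62
position: [0.5718, 0.2749, 0.084]
ee_rot: [0.0, 0.65, 0.76, 0.0]
force: [-2.2, -0.1, 8.3]
opening: 0.006
grip_force: 4.3
```

```bash
python3 - <<'E'
from h import *
st();cp=campose('scene');p,d=snap('scene','s4.png');P=cloud(cp,d)
Q=P.reshape(-1,3);L=Q[:,:2]-C0;S=1000*np.c_[L@cx,L@cy,Q[:,2]]
k=S[(S[:,0]>30)&(S[:,0]<70)&(abs(S[:,1])<65)&(S[:,2]>74)&(S[:,2]<110)]
for z in range(74,106,3):
    a=k[abs(k[:,2]-z)<1.5]; a=a[np.argsort(a[:,1])]
    print(z,' '.join(f'{v[1]:.0f}({v[0]:.0f})' for v in a[::2]))
im=cv2.resize(p[110:190,345:425],None,fx=7,fy=7,interpolation=cv2.INTER_CUBIC);cv2.imwrite('pics/s4c.png',im[:,:,::-1])
E
```

```text
cradle x,y,z mm [ 48.3 -13.7  84. ] F [-2.2 -0.1  8.3] t 22.625 0.0062133163505693435
74 -0(47) 17(44) 32(41)
77 -45(46) -40(45) -0(39) 3(40) 13(40) 17(43) 22(40) 25(42) 28(36) 29(40) 31(59) 35(34) 39(37)
80 -45(46) -42(46) -35(44) -22(44) -13(40) -8(40) -2(42) 6(42) 10(51) 11(55) 14(57) 17(43) 18(53) 20(44) 23(53) 25(41) 27(47) 27(42) 30(50) 32(38) 32(56) 34(38) 35(49) 36(44) 38(57) 40(61)
83 -43(44) -38(41) -31(39) -26(46) -20(40) -17(42) -10(39) -4(42) -0(45) 3(48) 5(46) 8(38) 11(49) 13(39) 21(45) 30(40) 32(53) 34(53) 39(37)
86 -53(43) -48(58) -48(43) -45(42) -45(45) -41(40) -37(43) -36(48) -34(53) -33(55) -32(51) -31(54) -30(51) -28(40) -27(52) -26(39) -24(53) -22(41) -15(39) -9(42) 0(39) 4(50) 35(54)
89 -55(53) -51(49) -45(50) -40(42) -30(41) -16(36) -7(39) -4(41)
92 -58(42) -57(45) -54(45) -51(41) -44(46) -43(50) -24(44) -21(36) -19(34) -12(40) -9(41)
95 -42(42) -24(51) -18(38) -12(40) -5(38) -2(37)
98 -24(44) -21(36) -17(39) -12(39) -9(41) -6(41)
101 -25(47) -24(41) -18(37) -11(41) -3(41)
104 -24(39) -24(56) -21(41) -19(41) -15(38) -10(36) -8(42) -6(40) -2(44)
```

View pics/s4c.png

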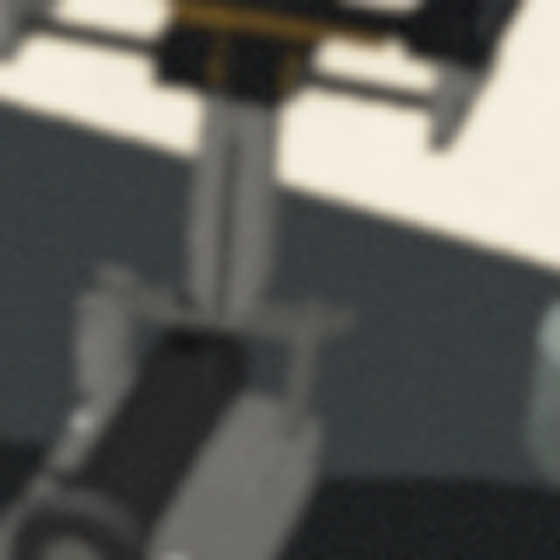

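The strap (170–330, row ~310) lies nearly level with its end at the hook (320,315), and the fingers are clear of the hook. I'll keep pressing in small steps.

servo_tool([
  [[0, -0.0001, 0.0003], [0, 0, 0], 0],
  [[0, -0.0002, 0.0005], [0, 0, 0], 0],
])

```text
clock: 22.92
position: [0.5719, 0.2749, 0.0838]
ee_rot: [0.0, 0.65, 0.76, 0.001]
force: [-3.6, -0.4, 10.8]
opening: 0.008
grip_force: 6.2
```

servo_tool([
  [[0, 0, 0.0003], [0, 0, 0], 0],
  [[0, 0, 0.0003], [0, 0, 0], 0],
])

```text
clock: 23.18
position: [0.5719, 0.2749, 0.0834]
ee_rot: [0.0, 0.65, 0.76, 0.001]
force: [-2.8, -0.1, 9.6]
opening: 0.002
grip_force: 4.9
```

Force is at a plateau while the strap moves down, so I'll continue.

servo_tool([
  [[0, 0, 0.0003], [0, 0, 0], 0],
  [[0, 0, 0.0004], [0, 0, 0], 0],
])

```text
clock: 23.42
position: [0.5719, 0.2749, 0.0829]
ee_rot: [0.0, 0.65, 0.76, 0.001]
force: [-1.3, -0.4, 8.7]
opening: 0.005
grip_force: 4.6
```

servo_tool([
  [[0, -0.0001, 0.0003], [0, 0, 0], 0],
  [[0, -0.0001, 0.0004], [0, 0, 0], 0],
])

```text
clock: 23.68
position: [0.572, 0.2749, 0.0827]
ee_rot: [0.0, 0.65, 0.76, 0.001]
force: [0.2, -1.0, 9.3]
opening: 0.004
grip_force: 4.8
```

servo_tool([
  [[0, 0, 0.0003], [0, 0, 0], 0],
  [[0, 0, 0.0005], [0, 0, 0], 0],
  [[0, 0, 0.0005], [0, 0, 0], 0],
])

```text
clock: 24.05
position: [0.572, 0.2749, 0.0822]
ee_rot: [0.0, 0.65, 0.76, 0.001]
force: [0.1, 0.4, 9.1]
opening: 0.002
grip_force: 4.4
```

servo_tool([
  [[0, 0, 0.0003], [0, 0, 0], 0],
  [[0, 0, 0.0005], [0, 0, 0], 0],
  [[0, 0, 0.0005], [0, 0, 0], 0],
])

```text
clock: 24.42
position: [0.5721, 0.2749, 0.0817]
ee_rot: [0.001, 0.65, 0.76, 0.001]
force: [-0.5, 0.3, 10.1]
opening: 0.005
grip_force: 4.7
```

servo_tool([
  [[0, 0, 0.0003], [0, 0, 0], 0],
  [[0, 0, 0.0005], [0, 0, 0], 0],
  [[0, 0, 0.0005], [0, 0, 0], 0],
])

```text
clock: 24.8
position: [0.5721, 0.2749, 0.0812]
ee_rot: [0.001, 0.65, 0.76, 0.001]
force: [-0.6, 0.4, 8.8]
opening: 0.001
grip_force: 4.3
```

servo_tool([
  [[0, 0, 0.0003], [0, 0, 0], 0],
  [[0, 0, 0.0005], [0, 0, 0], 0],
  [[0, 0, 0.0005], [0, 0, 0], 0],
])

```text
clock: 25.18
position: [0.5721, 0.2749, 0.0804]
ee_rot: [0.001, 0.65, 0.76, 0.001]
force: [1.6, 1.1, 5.3]
opening: 0.004
grip_force: 2.9
```

servo_tool([
  [[0, 0, 0.0003], [0, 0, 0], 0],
  [[0, 0, 0.0004], [0, 0, 0], 0],
  [[0, 0, 0.0004], [0, 0, 0], 0],
])

```text
clock: 25.55
position: [0.5715, 0.2746, 0.0793]
ee_rot: [0.0, 0.65, 0.76, 0.0]
force: [2.6, 0.5, 3.0]
opening: 0.005
grip_force: 1.5
```

servo_tool([
  [[0, 0, 0.0002], [0, 0, 0], 0],
  [[0, 0, 0.0003], [0, 0, 0], 0],
  [[0, 0, 0.0003], [0, 0, 0], 0],
])

```text
clock: 25.92
position: [0.5715, 0.2746, 0.0792]
ee_rot: [0.0, 0.65, 0.76, 0.0]
force: [2.5, 1.5, 4.7]
opening: 0.01
grip_force: 2.6
```

servo_tool([
  [[0, 0, 0.0002], [0, 0, 0], 0],
  [[0, 0, 0.0003], [0, 0, 0], 0],
  [[0, 0, 0.0003], [0, 0, 0], 0],
])

```text
clock: 26.3
position: [0.5715, 0.2746, 0.079]
ee_rot: [0.0, 0.65, 0.76, 0.0]
force: [1.1, 0.5, 7.4]
opening: 0.002
grip_force: 3.2
```

servo_tool([
  [[0, 0, 0.0002], [0, 0, 0], 0],
  [[0, 0, 0.0002], [0, 0, 0], 0],
])

```text
clock: 26.55
position: [0.5715, 0.2746, 0.0788]
ee_rot: [0.0, 0.65, 0.76, 0.0]
force: [2.0, -0.2, 6.1]
opening: 0.002
grip_force: 3.3
```

servo_tool([
  [[0, 0, 0.0003], [0, 0, 0], 0],
  [[0, 0, 0.0003], [0, 0, 0], 0],
  [[0, 0, 0.0003], [0, 0, 0], 0],
])

```text
clock: 26.92
position: [0.5715, 0.2746, 0.0785]
ee_rot: [0.0, 0.65, 0.76, 0.0]
force: [2.2, -0.0, 7.2]
opening: 0.006
grip_force: 3.3
```

servo_tool([
  [[0, 0, -0.005], [0, 0, 0], 0],
  [[0, 0, -0.03], [0, 0, 0], 0],
  [[0, 0, -0.08], [0, 0, 0], 0],
  [[0, 0, -0.11], [0, 0, 0], 0],
  [[-0.02, 0, -0.11], [0, 0, 0], 0],
  [[-0.04, 0, -0.11], [0, 0, 0], 0],
  [[-0.04, 0, -0.11], [0, 0, 0], 0],
  [[-0.04, 0, -0.11], [0, 0, 0], 0],
])

```text
clock: 27.92
position: [0.5772, 0.2349, 0.1873]
ee_rot: [-0.0, 0.65, 0.76, -0.001]
force: [0.2, 0.1, 0.6]
opening: -0.001
grip_force: 0.0
```

```bash
python3 - <<'E'
from h import *
st()
for n in ('scene','wrist'):
    cp=campose(n);p,d=snap(n,'f_'+n+'.png');P=cloud(cp,d)
    Q=P.reshape(-1,3);L=Q[:,:2]-C0;S=1000*np.c_[L@cx,L@cy,Q[:,2]]
    k=S[(S[:,0]>41)&(S[:,0]<55)&(abs(S[:,1])<62)&(S[:,2]>70)&(S[:,2]<130)]
    print(n)
    for y in range(-60,45,5):
        a=k[abs(k[:,1]-y)<2.5]
        if len(a): print(y,len(a),np.percentile(a[:,2],[10,50,90]).round(1))
    k=S[(abs(S[:,1])<6)&(S[:,2]>55)&(S[:,2]<76)]
    if n=='wrist': print('flange',np.sort(k[k[:,2]>68.5][:,0])[-8:].round(1),'end',k[:,0].max())
E
```

```text
cradle x,y,z mm [  8.  -12.9 187.3] F [0.2 0.1 0.6] t 27.925 -0.0005019946824864493
scene
-55 3 [90.4 90.9 91.5]
-50 5 [89.9 91.4 92.3]
-45 6 [84.5 86.9 88.7]
-40 20 [72.6 85.4 92.2]
-35 10 [76.5 81.2 89.2]
-30 4 [77.4 80.2 83.5]
-25 9 [73.3 79.1 80.4]
-20 6 [77.1 78.9 80.5]
-15 8 [74.2 79.2 80.6]
-10 8 [76.7 78.7 79.6]
-5 9 [76.  79.3 82. ]
0 7 [74.6 79.7 81.5]
5 7 [72.4 79.3 81.4]
10 8 [74.5 78.3 79. ]
15 3 [77.8 79.6 79.6]
20 6 [77.3 79.6 80.5]
25 6 [76.8 79.2 82.8]
30 7 [75.8 80.  82.2]
35 5 [79.3 80.7 82. ]
wrist
-55 60 [90.4 91.2 92.4]
-50 97 [88.1 89.8 90.9]
-45 100 [86.1 87.9 89.9]
-40 107 [87.3 90.7 92.2]
-35 117 [78.8 84.8 88.2]
-30 102 [78.  78.9 79.8]
-25 102 [78.1 78.9 79.9]
-20 102 [78.2 79.1 79.9]
-15 102 [78.1 78.9 79.8]
-10 101 [77.8 78.9 79.8]
-5 107 [77.9 79.  81. ]
0 111 [78.4 80.5 81.7]
5 99 [77.8 78.9 81. ]
10 102 [78.  78.7 79.5]
15 102 [77.8 78.7 79.5]
20 103 [77.8 78.7 79.6]
25 100 [77.5 78.6 79.7]
30 108 [78.6 80.6 81.6]
35 81 [78.6 79.9 81.3]
flange [] end 71.25847794016403
```

The strap is level, latched under the catch, and the tube end is unchanged at 71 mm, so the flange is still home. I'll hand in.

```bash
python3 -c "
from h import *
st();print(robot.close_job())"
```

```text
cradle x,y,z mm [  8.5 -13.  187.6] F [ 0.1 -0.1 -0.3] t 28.025 0.004509838037761737
the job is handed in; nothing more can be done
None
```

The barrel is seated with its flange home (pressed about 1 s at roughly 9–10 N) and the strap is snapped level under its catch; the job was handed in at 28 s, but one mid-press reading on the strap was 15 N downward plus 10 N sideways (about 18 N combined), over the 15 N limit.

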